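# Clamp a gift carton under the date coder

### The arm

A 7-joint arm with a two-finger parallel gripper is mounted at the origin on the work surface. World frame = base frame: x ahead of the robot, y to its left, z up, the work surface at z = 0. Lengths are in m, angles in rad, forces in N, time in s.
With the tool pointing down it reaches from about 0.425 to 0.975 m from the base axis. Payload 16.7 kg.
Tool frame: the origin (TCP) lies at the very end of the fingers, on their centre line; the grasp point (between the pads) lies 19 mm behind it; z points along the fingers, y is the line along which they close (so a half turn about z gives the same grasp; the last joint's range is limited). The gripper opens to 85 mm and grips with 20 to 120 N. Pads are 22 mm wide; open, the fingers measure 114 mm over their backs; the gripper's body (76 mm by 85 mm) begins 54 mm behind the grasp point. The pads swing forward as they close: fully open they stand 13 mm farther back than shut.
Start: joints at [1.157, 0.426, 0.074, 1.606, -0.034, 1.111, -0.067], TCP at [0.177, -0.651, 0.231] pointing down, gripper open.
Joint ranges: [-2.85, 2.85], [-0.5, 2.14], [-1.23, 1.37], [0.21, 2.46], [-1.02, 4.16], [0.16, 2.05], [-2.73, 2.73]. Speed limits (rad/s): [1.89, 1.89, 2.39, 2.39, 3.01, 3.01, 3.01].

### API

Orientations are given as a 3x3 rotation matrix whose columns are the frame's x, y, z axes.
In Python, from station import bot gives the robot as it stands. The module is installed in compiled form; this text tells all that it offers.
- The arm moves only by the tool move_arm, never from a script. Its argument "rows" is a list of rows, each a list of 7 numbers: the shift along the tool's x, y, z in m, then the turn, a rotation vector about the tool's x, y, z in degrees, then the opening, from 0 (shut) to 1 (fully open). In form: [[tx, ty, tz, ax, ay, az, hand], ...]. A call has exactly 10 rows; each row is the pose to reach, as a shift and turn from the pose commanded when the call began, along the tool's axes at that moment; what a row does not reach only later rows make up. A row lasts 1/10 s, in which the tool goes at most 50 mm and 8.59 degrees, less where a joint would pass 70% of its speed; a pose out of reach is approached as far as the arm can. A call with a gripper value outside its range is refused whole. The fingers move at their own pace and stop on an object; "newtons" is the grip in N (left out, the last holds). Time passes only in rows, so rows that repeat a pose let the fingers close, or fill a call up. It gives the time, the measured TCP pose, the force, the opening and the grip force at its end, in the units of the state.
- bot.sense(): the state, without advancing time (a new reading comes with each control period).
- bot.snapshot(name): name is "scene" or "top"; returns (picture, depth): 420x560x3 uint8, blue, green, red; 420x560 float32, m along the optical axis (not along the pixel's ray), 0 where there is no reading.
- bot.calibration(name): a dict with "mtx" (3x3 intrinsics, pixels), "distortion" ([k1, k2, p1, p2, k3] as OpenCV has them; the pictures are not rectified), "world_to_cam" (4x4, takes a point from world to camera coordinates). Camera axes: x right, y down, z forward; pixel columns grow to the right and rows downward; lengths in m; the calibration is good to about 2 mm. A picture is of the moment at which its call begins. calibration takes no time and is no camera call.
- bot.sign_off(): hands the job in; it is judged then, once.
Trained networks look in the newest picture that a camera, given by its name, has taken for a name from the list of things; names that differ only in an ending like _2 or _b are one class to them, and where a whole thing is asked for, a point or a joint stands for the part that bears it (a point fixed in the world has none). Each returns a list of dicts, best first, with "confidence" (0 to 1); they miss things now and then, are a little off and sometimes report something else, mostly with a low value. They report only what shows in the picture. A call takes as long as a camera call. They do not tell look-alikes from the thing itself.
- bot.spot_in(camera, query): "rect" ([left, top, right, bottom] in pixels, round what is visible of it).
The state is a dict: "time_s": time; "joint_positions": joint angles; "joint_velocities": joint speeds; "effort": joint torques, N m; "tool_pos": TCP position; "tcp_rot": TCP orientation; "force": force on the tool from outside, world axes, zero at the start; "wrist_torque": the same for the moment, N m; "grip_width": finger opening in m; "gripper_force": force on a finger pad.
Only numpy, scipy, OpenCV 4.12 (cv2) and the standard library are available. Lean on these libraries where they do the work, as an engineer would, in place of code of your own. Each camera call takes 0.05 s, during which the arm holds its last target. There are 200 camera calls.

### The job

Stand the tall gift carton upright in the nest of the clamping fixture, flat on the base plate between the two side lips under the coder head, and let go of it. Then swing the clamp lever all the way over its high point until it snaps closed and the pad holds the carton square against the end fence. Do not knock the coder head, and leave the tin, the flat carton and the jar standing where they are.

Things in the scene. Friction and masses are not known exactly. Their poses are not given: they have to be found in the camera images.
- fixture: Fixed clamping fixture, yaw -0.3 to 0.2. Origin: on the table under the nest centre; x points away from the robot, y left, z up; all mm below are in this frame. Aluminium base plate x -70 to 70, y -135 to 220, 12 thick (top at z = 12). Clamp block: x -25 to 25, y 140 to 190, up to z = 65. Column of the coder head: x -15 to 15, y -126 to -100, up to z = 247.
- nest (a point): Nest centre, fixture point (0, 0, 12), fixture axes. White side lips (8 thick, y -45 to 35, top z = 27), inner faces at x = -40 and 40. Steel end fence: face at y = -62, x -40 to 40, top z = 40. Facing it is the clamp pad, face at y = 62 when open. Set the carton down near the centre, long side along fixture y; the pad pushes it to the fence and squares it.
- coder_head: White box (date coder) over the nest, fixed to the fixture, x -20 to 20, y -100 to 45, z 203 to 247 of it. Origin: fixture point (0, 0, 205). It blocks an upright gripper; one leaning about 40 degrees to fixture +y, pinching the carton's long sides 25 mm to +y of its centre, 60 mm up, passes, coming in low from fixture -x.
- carton: The tall gift carton: off-white rigid box with a red lid band, 100 (x) by 56 (y) by 85 high, 0.2 to 0.42 kg. Origin: centre of its underside. Starts upright at one of three places on the left, yaw 0.97 to 2.17; the other two hold the tin and the flat carton. Either end may go in first.
- lever (a joint): Clamp lever, rad: 0 open (points to fixture +y, 10 degrees above level), 1.57 closed (up, 10 degrees past vertical towards the nest). Starts open, at 0, held by the spring. The spring resists (at most 1.1 N m) up to the high point at 1.0, then it snaps on to 1.57 and holds there. Closing moves the pad 30 mm to -y; the pad is sprung, 2.5 N/mm, and holds the carton with about 15 N.
- lever_pivot (a point): The lever's hinge axis: fixture point (0, 165, 55); the lever turns about the fixture's x direction, from +y up and over towards -y. Axes as the fixture.
- lever_grip (a point): Grip point on the lever's black handle, on its centre line, 98 mm from the pivot; moves with the lever. At angle q: fixture y = 165 + 98 cos(q + 0.175), z = 55 + 98 sin(q + 0.175). The handle is 18 wide along fixture x (pinch it so), 16 thick, 60 to 118 mm from the pivot; the steel bar below it is 12 by 10.
- pad: The clamp's sprung rubber pad, 40 (x) by 12 (y) by 24 (z: 22 to 46 of the fixture), fixture axes. Origin 18 mm behind the pad's face, at fixture (0, 80, 34) with the lever open.
- flat_carton: Bystander: flat gift carton, same materials, 100 (x) by 70 (y) by 40 high. Origin: centre of its underside.
- tin: Bystander: round steel tin, 70 across, 75 high. Origin: centre of its underside.
- jar: Bystander: jar with white cap, 56 across, 85 high, on the table beyond the clamp lever, at fixture x 115 to 140, y 190 to 260. Origin: centre of its underside.
There are look-alikes about, which are no part of the job. Leave any green or purple look-alike of the carton alone.

How it is judged:
On the way, in this order (a step that is already met when the one before it is completed fails the run):
1. the tall carton stands upright in the nest, let go, with the lever still open (x of carton in the frame of fixture between -0.0145 and 0.0145 m and z of carton in the frame of fixture between 0.008 and 0.016 m and angle between carton's own z axis and vertical below 0.06 rad and y of carton in the frame of fixture between -0.022 and 0.022 m and angle between the x axis of carton and the y axis of fixture, either way round below 0.3 rad and contact force between the fingers and carton below 0.3 N and value of joint lever below 0.7 rad), for 0.2 s.
2. the lever has gone over its high point and snapped closed (value of joint lever above 1.48 rad), for 0.2 s.
At the end, for the whole second after the job is handed in: The carton stands upright (within 0.06 rad) on the base plate between the side lips, square to the fence within 0.05 rad and against it (within 4 mm), at rest; the lever is closed (over 1.48 rad) and the pad presses the carton with more than 6 N (x of carton in the frame of fixture between -0.0145 and 0.0145 m and z of carton in the frame of fixture between 0.008 and 0.016 m and angle between carton's own z axis and vertical below 0.06 rad and y of carton in the frame of fixture between -0.016 and -0.008 m and angle between the x axis of carton and the y axis of fixture, either way round below 0.05 rad and linear speed of carton below 0.02 m/s and value of joint lever above 1.48 rad and contact force between pad and carton above 6 N); the robot touches nothing.
It fails at once if the coder head is struck (over 5 N) (contact force between anything else and coder_head above 5 N).
It fails at once if the round tin is moved over 20 mm or tipped (distance of tin from where it was at the start of the episode above 0.02 m or angle between tin's own z axis and vertical above 0.3 rad).
It fails at once if the flat carton is moved over 20 mm or tipped (distance of flat_carton from where it was at the start of the episode above 0.02 m or angle between flat_carton's own z axis and vertical above 0.3 rad).
It fails at once if the jar is moved over 20 mm or tipped (distance of jar from where it was at the start of the episode above 0.02 m or angle between jar's own z axis and vertical above 0.3 rad).
It also fails if it takes over 50 s, if anything falls off the work surface, if the arm or the gripper's body presses on something with over 40 N, if the wrist force passes 120 N, or if a joint passes its speed limit or range.

## Working session

There is one attempt and no reset: what is moved stays moved. The work goes in short steps, Python scripts to look and compute and a tool call to move; the robot and the scene stay as the last step left them, time stands still between calls to the robot, and variables do not carry over. Pictures are saved under pics/ and viewed, at most 10 in all, crops included, and the job is handed in when it is done.

Besides the shell and the picture viewer there is one more tool, called after "Call:" by a JSON object that holds its "name" and its "arguments". move_arm: Moves the arm, as the interface text tells. Its arguments: {"type":"object","properties":{"rows":{"type":"array"},"newtons":{"type":"number"}},"required":["rows"]}

```bash
mkdir -p pics; ls
python3 - <<'E'
from station import bot
import cv2, numpy as np
for n in("scene","top"):
    im,d=bot.snapshot(n); cv2.imwrite(f"pics/{n}0.png",im); np.save(f"pics/{n}0.npy",d)
    c=bot.calibration(n); print(n,np.round(c["mtx"],1).tolist(),np.round(c["distortion"],4),np.round(c["world_to_cam"],3).tolist())
    for q in["carton","fixture","coder_head","tin","flat_carton","jar","lever_grip","pad"]:
        print(q,[(np.round(r["rect"]).tolist(),round(r["confidence"],2)) for r in bot.spot_in(n,q)[:4]])
s=bot.sense();print(s)
E
```

```text
pics
scene [[491.2, 0.0, 278.0], [0.0, 491.2, 200.5], [0.0, 0.0, 1.0]] [0.0543 0.     0.     0.     0.    ] [[0.88, 0.475, 0.003, -0.564], [0.332, -0.611, -0.719, 0.054], [-0.34, 0.634, -0.695, 1.295], [0.0, 0.0, 0.0, 1.0]]
carton [([253.0, 127.0, 283.0, 173.0], 0.73), ([290.0, 148.0, 328.0, 197.0], 0.57), ([303.0, 121.0, 337.0, 159.0], 0.56)]
fixture [([112.0, 259.0, 280.0, 420.0], 0.77), ([251.0, 173.0, 280.0, 212.0], 0.22)]
coder_head [([123.0, 286.0, 202.0, 380.0], 0.65)]
tin []
flat_carton [([295.0, 200.0, 337.0, 241.0], 0.7), ([112.0, 263.0, 279.0, 420.0], 0.27)]
jar [([292.0, 284.0, 318.0, 327.0], 0.82), ([293.0, 147.0, 331.0, 196.0], 0.24)]
lever_grip [([234.0, 265.0, 268.0, 312.0], 0.62), ([114.0, 264.0, 282.0, 420.0], 0.2)]
pad [([202.0, 340.0, 221.0, 350.0], 0.69)]
top [[493.7, 0.0, 288.2], [0.0, 493.7, 208.9], [0.0, 0.0, 1.0]] [-0.018  0.     0.     0.     0.   ] [[-0.012, -1.0, 0.001, 0.21], [-0.997, 0.012, -0.073, 0.524], [0.073, -0.002, -0.997, 1.467], [0.0, 0.0, 0.0, 1.0]]
carton [([193.0, 197.0, 224.0, 236.0], 0.98), ([136.0, 218.0, 181.0, 244.0], 0.74), ([177.0, 254
[... 597 characters left out ...]
 1.28454956e-04,  9.68352885e-04, -9.54396745e-05,  4.98702201e-05,
       -1.51569553e-03, -1.87862897e-04,  1.44496616e-03]), 'effort': array([-1.97363588e-03, -9.49514794e+01,  3.75596434e+00, -4.63895452e+01,
        1.89705624e-02,  2.53086720e-03, -5.28991097e-05]), 'tool_pos': array([ 0.17662184, -0.6514722 ,  0.23129069]), 'tcp_rot': array([[ 9.65167361e-01,  2.61633266e-01,  5.29594522e-06],
       [ 2.61633266e-01, -9.65167361e-01,  8.92165137e-06],
       [ 7.44567426e-06, -7.22529125e-06, -1.00000000e+00]]), 'force': array([-0.23302525, -0.36856791,  0.50916299]), 'wrist_torque': array([0.02110374, 0.01345501, 0.0173284 ]), 'gripper_force': 0.0, 'grip_width': 0.08567589707701051}
```

View pics/scene0.png

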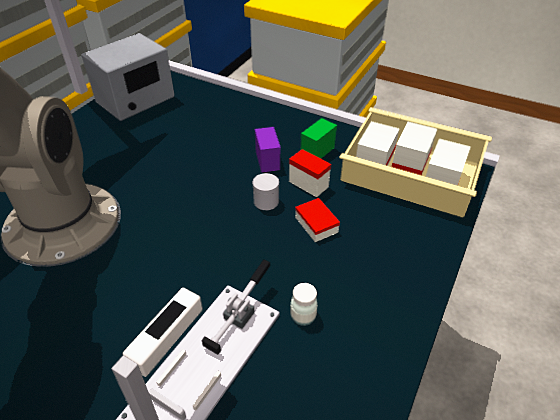

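Run:
```python
import cv2
im=cv2.imread("pics/top0.png"); cv2.imwrite("pics/topcrop.png",cv2.resize(im[130:310,110:510],(800,360),interpolation=cv2.INTER_CUBIC))
```

```text
(no output)
```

View pics/topcrop.png

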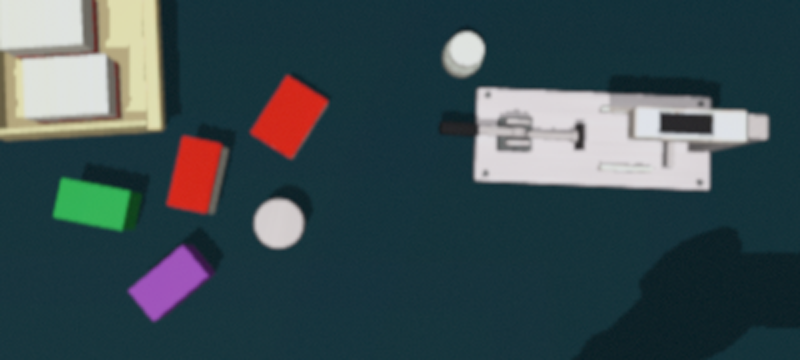

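The tall, red-lidded carton is at top px (208,217), which is scene px (309,172). The flat carton is at top (254,190), the tin at (250,241), the jar at (341,155) and the fixture at (330–492, 174–225). The candidates for the carton:
- **Red lid over an off-white body, tall:** top (208,217). It fits the description.
- **Green:** top (158,231), a look-alike.
- **Purple:** top (197,271), a look-alike.
- **White boxes in the tray:** no match.

I'll confirm the red one with a crop and measure it.

```bash
cat > h.py <<'E'
import cv2, numpy as np
from station import bot
def cloud(n,d):
    c=bot.calibration(n); K=np.array(c["mtx"]); D=np.array(c["distortion"]); T=np.linalg.inv(np.array(c["world_to_cam"]))
    h,w=d.shape; u,v=np.meshgrid(np.arange(w),np.arange(h))
    p=cv2.undistortPoints(np.stack([u,v],-1).reshape(-1,1,2).astype(np.float64),K,D).reshape(h,w,2)
    P=np.dstack([p*d[...,None],d]); P=P@T[:3,:3].T+T[:3,3]; P[d<=0]=np.nan
    return P
def proj(n,X):
    c=bot.calibration(n); W=np.array(c["world_to_cam"])
    return cv2.projectPoints(np.float64(X).reshape(-1,3),cv2.Rodrigues(W[:3,:3])[0],W[:3,3],np.array(c["mtx"]),np.array(c["distortion"]))[0].reshape(-1,2)
def rect(xy):
    (c,s,a)=cv2.minAreaRect((xy*1000).astype(np.float32)); 
    b=cv2.boxPoints((c,s,a)); e=[b[1]-b[0],b[2]-b[1]]; l=max(e,key=np.linalg.norm)
    return np.array(c)/1000,sorted(np.array(s)),np.arctan2(l[1],l[0])%np.pi
E
python3 - <<'E'
from h import *
for n in("top","scene"):
    im=cv2.imread(f"pics/{n}0.png"); P=cloud(n,np.load(f"pics/{n}0.npy")); b,g,r=[im[...,i].astype(int) for i in range(3)]
    red=((r>120)&(g<80)&(b<80)).astype(np.uint8)
    k,l,st,ce=cv2.connectedComponentsWithStats(red)
    for i in range(1,k):
        if st[i,4]>80:
            Q=P[l==i]; z=np.nanmedian(Q[:,2]); zz=np.nanpercentile(Q[:,2],75); Q=Q[abs(Q[:,2]-zz)<.008]
            print(n,"red",st[i],ce[i].round(),"z",z.round(4),zz.round(4),*rect(Q[:,:2]))
    # fixture plate
    m=(P[...,1]<-0.05)&(P[...,1]>-.7)&(P[...,0]>.3)&(P[...,2]>.007)&(P[...,2]<.02)&(g>110)&(r>110)
    k,l,st,ce=cv2.connectedComponentsWithStats(m.astype(np.uint8)); i=1+st[1:,4].argmax(); Q=P[l==i]
    print(n,"plate",st[i],np.nanmedian(Q[:,2]),*rect(Q[:,:2]))
    m=(P[...,2]>.225)&(P[...,2]<.26)&(P[...,1]<-0.05)&(P[...,1]>-.7)&(P[...,0]>.3)&(g>110)
    k,l,st,ce=cv2.connectedComponentsWithStats(m.astype(np.uint8)); i=1+st[1:,4].argmax(); Q=P[l==i]
    print(n,"head",st[i],np.nanmedian(Q[:,2]),*rect(Q[:,:2]))
    m=(P[...,2]>.05)&(P[...,2]<.1)&(abs(P[...,1])<.5)&(P[...,0]>.3)
    k,l,st,ce=cv2.connectedComponentsWithStats(m.astype(np.uint8))
    for i in range(1,k):
        if st[i,4]>60:
            Q=P[l==i];print(n,"obj",st[i],np.nanmax(Q[:,2]).round(3),np.nanmedian(Q,0).round(3),*rect(Q[:,:2]))
im=cv2.imread("pics/scene0.png");cv2.imwrite("pics/crop.png",cv2.resize(im[110:250,240:350],None,fx=4,fy=4,interpolation=cv2.INTER_CUBIC))
E
```

```text
top red [235 168  39  41 879] [254. 188.] z 0.0397 0.0418 [0.58936462 0.30448627] [np.float64(72.18012237548828), np.float64(100.42182922363281)] 2.5532203
top red [193 198  28  39 773] [207. 217.] z 0.0844 0.0864 [0.50258624 0.43803125] [np.float64(58.038143157958984), np.float64(100.957275390625)] 2.9147806
top red [540 331  20  38 684] [550. 349.] z 0.0844 0.0863 [ 0.11154337 -0.53689709] [np.float64(57.41615295410156), np.float64(102.3390121459961)] 0.003440051
top red [516 332  25  39 800] [528. 351.] z 0.0841 0.0864 [ 0.10900883 -0.46960913] [np.float64(60.44986343383789), np.float64(101.08309173583984)] 0.028084558
top plate [ 372  175   93   49 2769] 0.011994194615142062 [ 0.55173578 -0.1892252 ] [np.float64(140.35841369628906), np.float64(284.5462646484375)] 1.508889
top head [426 183  68  18 789] 0.24597602433470334 [ 0.54928204 -0.23705405] [np.float64(40.53824996948242), np.float64(170.47792053222656)] 1.5186946
top obj [185  96   6  98 290] 0.1 [0.657 0.495 0.093] [0.71227362 0.49400302] [np.float64(15.018584251403809), np.float64(285.96002197265625)] 0.014412147
top obj
[... 1939 characters left out ...]
float64(17.269241333007812), np.float64(255.13894653320312)] 0.0019867502
scene obj [253 173  27  25 518] 0.079 [0.437 0.31  0.073] [0.43247626 0.31743579] [np.float64(68.61563873291016), np.float64(72.78616333007812)] 2.3607092
scene obj [226 259  45  57 654] 0.084 [ 0.565 -0.006  0.066] [0.55730396 0.01477811] [np.float64(46.451114654541016), np.float64(134.2881317138672)] 1.6156042
scene obj [292 283  26  30 626] 0.09 [0.684 0.034 0.083] [0.68182452 0.04174139] [np.float64(51.75173568725586), np.float64(52.394554138183594)] 2.8025813
scene obj [145 408  14  12  92] 0.1 [ 0.561 -0.306  0.084] [ 0.56115778 -0.30850876] [np.float64(3.56760835647583), np.float64(21.666336059570312)] 1.5280542
```

View pics/crop.png

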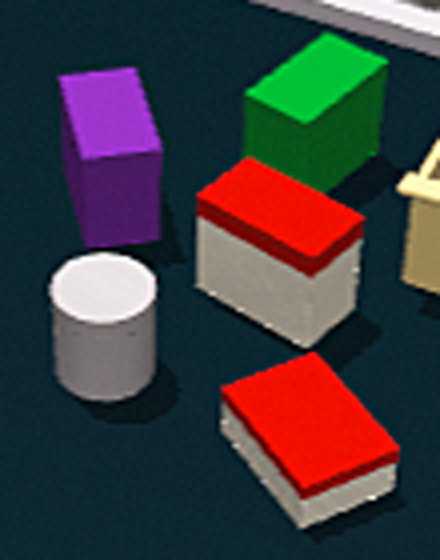

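The crop confirms the tall carton: off-white body, red lid band, 85 mm high, at crop (280,250). I'll check the clearances to its neighbours in the carton's frame and work out the waypoints.

```bash
cat >> h.py <<'E'
from scipy.spatial.transform import Rotation as R
TH=np.radians(35); Z=np.array([0,0,1.])
F0=np.array([.5523,-.1969,0]); FY=1.516      # fixture origin, direction of its y axis
def lean(a,th=TH):                            # tool leaning towards heading a, closing across it
    d=np.array([np.cos(a),np.sin(a),0]); y=np.array([np.sin(a),-np.cos(a),0]); z=-(np.sin(th)*d+np.cos(th)*Z)
    return np.c_[np.cross(y,z),y,z]
def fx(x,y,z): return F0+x*np.array([np.sin(FY),-np.cos(FY),0])+y*np.array([np.cos(FY),np.sin(FY),0])+z*Z
def tcp(g,M): return g+.019*M[:,2]            # TCP for a grasp point
def delta(p,M,p0=None,M0=None):
    if p0 is None: s=bot.sense(); p0,M0=np.array(s["tool_pos"]),np.array(s["tcp_rot"])
    return np.r_[M0.T@(p-p0)*1000,R.from_matrix(M0.T@M).as_rotvec(degrees=True)].round(1)
CA=2.912; CC=np.array([.503,.438,0]); CD=np.array([np.cos(CA),np.sin(CA),0])
E
python3 - <<'E'
from h import *
im=cv2.imread("pics/top0.png"); P=cloud("top",np.load("pics/top0.npy"))
hsv=cv2.cvtColor(im,cv2.COLOR_BGR2HSV)
n=np.array([np.sin(CA),-np.cos(CA),0]);g=CC+.025*CD
for nm,lo,hi in(("green",50,75),("purple",130,155)):
    m=(hsv[...,0]>lo)&(hsv[...,0]<hi)&(hsv[...,1]>100)&(hsv[...,2]>70)&(P[...,2]>.06)&(P[...,1]<.7)&(P[...,1]>.2)
    c,s,a=rect(P[m][:,:2]); ax=np.array([np.cos(a),np.sin(a)]);bx=np.array([-ax[1],ax[0]])
    print(nm,c,s,a,np.nanmedian(P[m][:,2]))
    for i in(-1,1):
        for j in(-1,1):
            q=np.r_[c+i*.05*ax+j*.028*bx,0]-g; print("  d,n",(q@CD*1000).round(),(q@n*1000).round())
M=lean(CA); G=tcp(g+.065*Z,M); print("grasp tcp",G.round(3))
s=bot.sense();p0,M0=np.array(s["tool_pos"]),np.array(s["tcp_rot"])
w1=np.array([.45,-.35,.42]); Mm=lean(np.arctan2(-.35,.45)+1.9,np.radians(10))
w2=np.array([.60,.10,.42]); M2=lean(.1+2.0,np.radians(25))
w3=G+.13*Z
print(delta(w1,Mm));print(delta(w2,M2,w1,Mm));print(delta(w3,M,w2,M2))
E
```

```text
green [0.46156323 0.58683246] [np.float64(56.911502838134766), np.float64(105.30834197998047)] 1.3676956 0.08438996521968534
  d,n 20.0 86.0
  d,n 76.0 85.0
  d,n 23.0 186.0
  d,n 79.0 185.0
purple [0.34787088 0.47569461] [np.float64(57.074832916259766), np.float64(101.411865234375)] 2.2573624 0.08446609936470628
  d,n 78.0 -7.0
  d,n 112.0 -51.0
  d,n 157.0 54.0
  d,n 191.0 10.0
grasp tcp [0.489 0.441 0.049]
[ 342.7 -219.4 -188.7   -4.9   -9.2  -55.7]
[467.1  -4.8 -82.4 -14.9 -14.1 -47.2]
[419.3  76.7  69.9 -23.3  -9.4 -40.3]
```

Call:
{"name": "move_arm", "arguments": {"rows": [[0.1,-0.06,-0.19,-1,-2,-12,1],[0.15,-0.09,-0.19,-2,-3,-20,1],[0.2,-0.13,-0.19,-3,-5,-28,1],[0.25,-0.16,-0.19,-4,-7,-37,1],[0.3,-0.19,-0.19,-5,-9,-46,1],[0.343,-0.219,-0.189,-5,-9,-55.5,1],[0.343,-0.219,-0.189,-5,-9,-55.5,1],[0.343,-0.219,-0.189,-5,-9,-55.5,1],[0.343,-0.219,-0.189,-5,-9,-55.5,1],[0.343,-0.219,-0.189,-5,-9,-55.5,1]]}}

```text
time_s: 1.9
tool_pos: [0.454, -0.3459, 0.4217]
tcp_rot: [[0.319, 0.947, -0.05], [0.932, -0.323, -0.164], [-0.171, 0.006, -0.985]]
force: [-0.2, -0.3, 0.7]
grip_width: 0.0851
gripper_force: 0.0
```

Run:
```python
from h import *
print(bot.sense()["joint_positions"].round(2),delta(np.array([.60,.10,.42]),lean(2.1,np.radians(25))))
```

```text
[ 0.7   0.13 -0.29  1.6   0.21  1.4   0.04] [462.5  -5.7 -78.5 -14.4 -14.1 -47.1]
```

Call:
{"name": "move_arm", "arguments": {"rows": [[0.05,0,-0.01,-1,-1,-5,1],[0.1,0,-0.02,-3,-3,-10,1],[0.15,0,-0.03,-5,-5,-15,1],[0.2,0,-0.04,-6,-6,-20,1],[0.25,0,-0.05,-8,-8,-25,1],[0.3,0,-0.05,-9,-9,-31,1],[0.35,0,-0.06,-11,-11,-36,1],[0.4,0,-0.07,-12,-12,-41,1],[0.45,-0.005,-0.078,-14,-14,-47,1],[0.462,-0.006,-0.078,-14.4,-14.1,-47,1]]}}

```text
time_s: 2.9
tool_pos: [0.5985, 0.0994, 0.4175]
tcp_rot: [[-0.46, 0.863, 0.211], [0.782, 0.506, -0.365], [-0.422, -0.002, -0.907]]
force: [-0.4, -0.6, -0.8]
grip_width: 0.086
gripper_force: 0.0
```

Run:
```python
from h import *
M=lean(CA); G=tcp(CC+.025*CD+.065*Z,M)
print(bot.sense()["joint_positions"].round(2),delta(G+.13*Z,M))
```

```text
[ 0.1   0.22 -0.73  1.6   0.59  1.45 -0.19] [417.8  79.4  68.1 -23.3  -9.6 -40.2]
```

Call:
{"name": "move_arm", "arguments": {"rows": [[0.048,0.01,0,-3,-1,-4,1],[0.096,0.02,0,-5,-2,-9,1],[0.144,0.03,0,-8,-3,-14,1],[0.192,0.04,0.01,-11,-5,-19,1],[0.24,0.05,0.02,-14,-6,-24,1],[0.288,0.055,0.03,-17,-7,-29,1],[0.336,0.065,0.04,-19,-8,-33,1],[0.384,0.075,0.055,-22,-9,-37,1],[0.418,0.079,0.068,-23.3,-9.6,-40.2,1],[0.418,0.079,0.068,-23.3,-9.6,-40.2,1]]}}

```text
time_s: 3.9
tool_pos: [0.4894, 0.4388, 0.1753]
tcp_rot: [[-0.799, 0.231, 0.555], [0.187, 0.973, -0.136], [-0.571, -0.005, -0.821]]
force: [-0.6, 0.1, 0.5]
grip_width: 0.0855
gripper_force: 0.0
```

Run:
```python
from h import *
M=lean(CA); G=tcp(CC+.025*CD+.065*Z,M)
print(bot.sense()["joint_positions"].round(2),delta(G+.13*Z,M),delta(G,M))
```

```text
[-0.45  0.53 -0.87  1.91  1.15  1.18 -0.55] [-1.8  2.3 -3.8 -0.4 -0.2 -0. ] [ 72.4   3.  102.9  -0.4  -0.2  -0. ]
```

Call:
{"name": "move_arm", "arguments": {"rows": [[0.02,0.001,0.026,0,0,0,1],[0.04,0.002,0.053,0,0,0,1],[0.058,0.003,0.08,-0.4,0,0,1],[0.068,0.003,0.096,-0.4,0,0,1],[0.072,0.003,0.103,-0.4,0,0,1],[0.072,0.003,0.103,-0.4,0,0,1],[0.072,0.003,0.103,-0.4,0,0,0.4],[0.072,0.003,0.103,-0.4,0,0,0.4],[0.072,0.003,0.103,-0.4,0,0,0.4],[0.072,0.003,0.103,-0.4,0,0,0.4]], "newtons": 70}}

```text
time_s: 4.9
tool_pos: [0.4935, 0.4404, 0.0556]
tcp_rot: [[-0.794, 0.234, 0.561], [0.195, 0.972, -0.129], [-0.575, 0.007, -0.818]]
force: [-0.6, 0.6, 5.7]
grip_width: 0.0556
gripper_force: 72.7
```

Run:
```python
from h import *
im,d=bot.snapshot("scene"); cv2.imwrite("pics/g1.png",cv2.resize(im[90:270,220:400],None,fx=3,fy=3))
M=lean(CA); G=tcp(CC+.025*CD+.065*Z,M); s=bot.sense()
print(s["grip_width"],s["gripper_force"],s["force"],delta(G,M))
```

```text
0.05515136931806768 72.71544814109802 [-1.39347501 -0.38671445  6.05316549] [ 7.1 -0.2  2.5  0.1  0.1 -0.5]
```

View pics/g1.png

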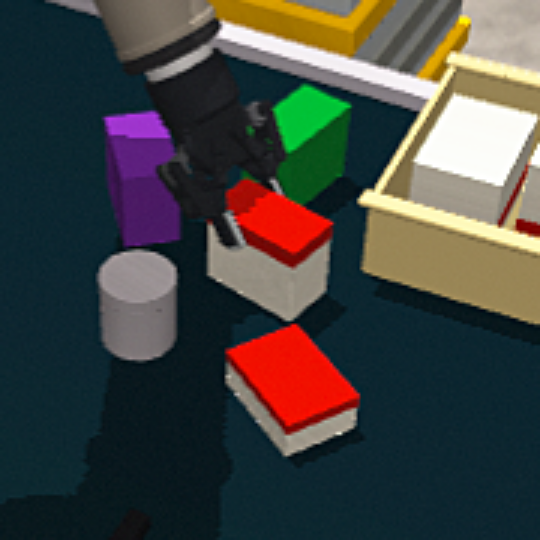

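The pads hold the carton at crop (235,230) and (275,190), about 7 mm higher than planned. That leaves too little room under the coder head. I'll track the commanded pose to see why.

```bash
cat >> h.py <<'E'
P0=np.array([.17662184,-.6514722,.23129069]); M00=np.array([[.965167361,.261633266,0],[.261633266,-.965167361,0],[0,0,-1.]])
def chain():                                  # commanded pose, from the last rows in calls.txt
    p,M=P0,M00
    for l in open("calls.txt"):
        v=np.array([float(t) for t in l.split()]); p=p+M@v[:3]; M=M@R.from_rotvec(v[3:6],degrees=True).as_matrix()
    return p,M
E
cat > calls.txt <<'E'
.343 -.219 -.189 -5 -9 -55.5
.462 -.006 -.078 -14.4 -14.1 -47
.418 .079 .068 -23.3 -9.6 -40.2
.072 .003 .103 -.4 0 0
E
python3 - <<'E'
from h import *
p,M=chain(); s=bot.sense(); print(p.round(4),s["tool_pos"].round(4)); print(delta(s["tool_pos"],s["tcp_rot"],p,M),s["joint_positions"].round(2))
G=tcp(CC+.025*CD+.065*Z,lean(CA));print(G.round(4),delta(G,lean(CA),p,M))
E
```

```text
[0.4931 0.4397 0.0538] [0.4935 0.4404 0.0556]
[-1.2  0.7 -1.3 -0.1 -0.1  0.1] [-0.53  0.71 -0.77  1.96  1.35  1.11 -0.78]
[0.4893 0.4412 0.0494] [ 5.8  0.5  1.3  0.   0.  -0.5]
```

Run:
```python
from h import *
p,M=chain(); G=tcp(CC+.026*CD+.060*Z,lean(CA));print(delta(G,lean(CA),p,M))
```

```text
[ 9.5  0.5  4.8  0.   0.  -0.5]
```

Call:
{"name": "move_arm", "arguments": {"rows": [[0,0,0,0,0,0,1],[0,0,0,0,0,0,1],[0,0,0,0,0,0,1],[0.005,0,0.002,0,0,0,1],[0.0095,0.0005,0.0048,0,0,-0.5,1],[0.0095,0.0005,0.0048,0,0,-0.5,1],[0.0095,0.0005,0.0048,0,0,-0.5,0.4],[0.0095,0.0005,0.0048,0,0,-0.5,0.4],[0.0095,0.0005,0.0048,0,0,-0.5,0.4],[0.0095,0.0005,0.0048,0,0,-0.5,0.4]], "newtons": 80}}

```text
time_s: 5.95
tool_pos: [0.4883, 0.4418, 0.0448]
tcp_rot: [[-0.797, 0.227, 0.559], [0.186, 0.974, -0.13], [-0.574, 0.0, -0.819]]
force: [-2.1, 1.0, 3.8]
grip_width: 0.0551
gripper_force: 82.5
```

```bash
echo ".0095 .0005 .0048 0 0 -.5" >> calls.txt
python3 - <<'E'
from h import *
p,M=chain(); s=bot.sense(); print(s["force"],s["grip_width"],s["tool_pos"].round(4),delta(s["tool_pos"],s["tcp_rot"],p,M))
g=s["tool_pos"]-.019*s["tcp_rot"][:,2]-CC; n=np.array([np.sin(CA),-np.cos(CA),0]); print("grasp d,n,z",g@CD,g@n,g[2])
up=p+.13*Z; print("lift",delta(up,M,p,M))
# fixture waypoints: carton centre (x,y,bottom) -> tcp, grip 25 towards +y, 60 up
def T(x,y,b,a=FY): return tcp(fx(x,y+.026,b+.060),lean(a))
A=np.array([.50,.16,.28]);MA=lean(np.arctan2(.16,.50)+1.95)
B=T(-.15,.012,.12);MB=lean(FY)
print("A",delta(A,MA,up,M)); print("B",B.round(3),delta(B,MB,A,MA))
E
```

```text
[-2.06873244  0.98932422  3.75647759] 0.05511871140731339 [0.4883 0.4418 0.0448] [-0.1  0.3 -0.4 -0.  -0.   0. ]
grasp d,n,z 0.026092618684384082 0.00031510342525219084 0.06037094514488196
lift [ -74.6   -0.  -106.4   -0.    -0.     0. ]
A [-122.1 -271.5  -43.2   21.5    0.    30.7]
B [ 0.404 -0.162  0.164] [ -87.1 -278.6  202.1   24.4    0.    34.9]
```

Call:
{"name": "move_arm", "arguments": {"rows": [[-0.02,0,-0.028,0,0,0,0.4],[-0.045,0,-0.063,0,0,0,0.4],[-0.075,0,-0.106,0,0,0,0.4],[-0.092,-0.039,-0.112,3,0,4.4,0.4],[-0.11,-0.078,-0.119,6.1,0,8.8,0.4],[-0.127,-0.116,-0.125,9.2,0,13.2,0.4],[-0.144,-0.155,-0.131,12.3,0,17.5,0.4],[-0.162,-0.194,-0.137,15.4,0,21.9,0.4],[-0.179,-0.233,-0.144,18.4,0,26.3,0.4],[-0.197,-0.272,-0.15,21.5,0,30.7,0.4]]}}

```text
time_s: 6.95
tool_pos: [0.4993, 0.1579, 0.2809]
tcp_rot: [[-0.518, 0.775, 0.363], [0.635, 0.632, -0.445], [-0.574, -0.0, -0.819]]
force: [0.7, -0.8, -2.6]
grip_width: 0.055
gripper_force: 84.5
```

```bash
echo "-.197 -.272 -.15 21.5 0 30.7" >> calls.txt
cat >> h.py <<'E'
def T(x,y,b): return tcp(fx(x,y+.026,b+.060),lean(FY))
E
python3 - <<'E'
from h import *
p,M=chain(); s=bot.sense(); print(s["joint_positions"].round(2),s["tool_pos"].round(4),p.round(4),delta(s["tool_pos"],s["tcp_rot"],p,M))
print("B",delta(T(-.13,.010,.12),lean(FY),p,M))
E
```

```text
[-0.11  0.21 -0.79  1.99  0.78  1.27 -0.56] [0.4993 0.1579 0.2809] [0.4999 0.1595 0.2804] [-1.  -1.5  0.1  0.1  0.   0.2]
B [ -99.  -264.6  211.1   24.4    0.    34.8]
```

Call:
{"name": "move_arm", "arguments": {"rows": [[-0.012,-0.032,0.025,2.9,0,4.2,0.4],[-0.024,-0.064,0.051,5.9,0,8.4,0.4],[-0.036,-0.096,0.077,8.9,0,12.7,0.4],[-0.048,-0.128,0.102,11.8,0,16.9,0.4],[-0.06,-0.16,0.128,14.8,0,21.1,0.4],[-0.072,-0.192,0.154,17.8,0,25.3,0.4],[-0.084,-0.224,0.179,20.7,0,29.5,0.4],[-0.099,-0.265,0.211,24.4,0,34.8,0.4],[-0.099,-0.265,0.211,24.4,0,34.8,0.4],[-0.099,-0.265,0.211,24.4,0,34.8,0.4]]}}

```text
time_s: 7.95
tool_pos: [0.4226, -0.1661, 0.1639]
tcp_rot: [[0.045, 0.998, -0.033], [0.818, -0.056, -0.573], [-0.574, -0.001, -0.819]]
force: [0.3, 0.2, -2.8]
grip_width: 0.0552
gripper_force: 84.2
```

```bash
echo "-.099 -.265 .211 24.4 0 34.8" >> calls.txt
python3 - <<'E'
from h import *
p,M=chain(); s=bot.sense(); print(s["joint_positions"].round(2),delta(s["tool_pos"],s["tcp_rot"],p,M))
im,d=bot.snapshot("scene"); cv2.imwrite("pics/b1.png",cv2.resize(im[180:420,60:340],None,fx=2.4,fy=2.4)); np.save("pics/b1.npy",d)
P=cloud("scene",d); b,g,r=[im[...,i].astype(int) for i in range(3)]
m=(r>100)&(g<70)&(b<70)&(P[...,1]<.1)&(P[...,0]>.3)
Q=P[m]; print("red z",np.nanpercentile(Q[:,2],[5,50,95]),rect(Q[Q[:,2]>np.nanpercentile(Q[:,2],95)-.012][:,:2]), "expect centre",fx(-.13,.01,.205))
for x,y,b in((-.13,.010,.034),(0,.010,.034),(0,.006,.0125)): print(x,b,delta(T(x,y,b),lean(FY),p,M))
E
```

```text
[ 0.22  0.25 -0.49  2.22  0.8   1.09 -0.85] [-0.7 -0.9  1.1  0.1  0.   0.1]
red z [0.19049238 0.20303986 0.20556771] (array([ 0.42276395, -0.18009363]), [np.float64(61.59222412109375), np.float64(102.14926147460938)], np.float32(1.5306443)) expect centre [ 0.42304281 -0.17979505  0.205     ]
-0.13 0.034 [49.6  0.3 70.3  0.   0.   0. ]
0 0.034 [ 49.5 130.3  70.4   0.    0.    0. ]
0 0.0125 [ 58.6 130.3  90.3   0.    0.    0. ]
```

View pics/b1.png

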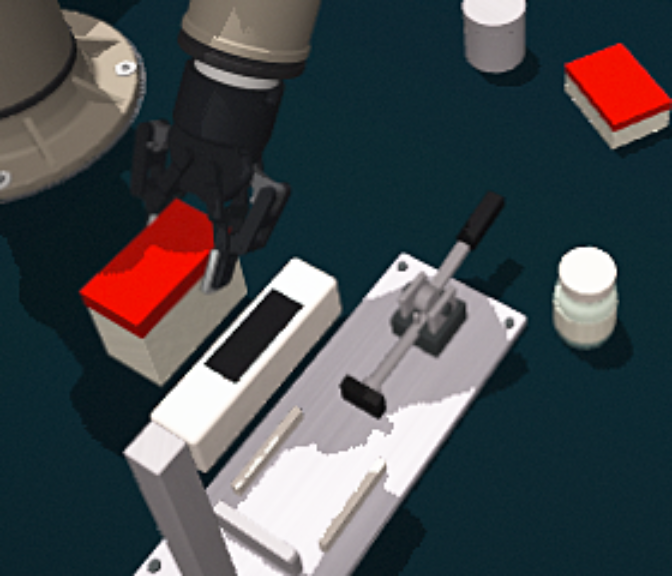

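Run:
```python
from h import *
p,M=chain()
for x,y,b in((-.13,.007,.033),(-.07,.007,.033),(0,.007,.033)): print(x,b,delta(T(x,y,b),lean(FY),p,M))
```

```text
-0.13 0.033 [47.7  0.3 72.9  0.   0.   0. ]
-0.07 0.033 [47.7 60.3 72.9  0.   0.   0. ]
0 0.033 [ 47.6 130.3  73.    0.    0.    0. ]
```

Call:
{"name": "move_arm", "arguments": {"rows": [[0.018,0,0.027,0,0,0,0.4],[0.036,0,0.055,0,0,0,0.4],[0.046,0,0.07,0,0,0,0.4],[0.0477,0.005,0.0729,0,0,0,0.4],[0.0477,0.03,0.0729,0,0,0,0.4],[0.0477,0.055,0.0729,0,0,0,0.4],[0.0477,0.08,0.0729,0,0,0,0.4],[0.0477,0.105,0.0729,0,0,0,0.4],[0.0477,0.13,0.0729,0,0,0,0.4],[0.0477,0.13,0.0729,0,0,0,0.4]]}}

```text
time_s: 9.0
tool_pos: [0.5572, -0.1736, 0.0789]
tcp_rot: [[0.045, 0.999, -0.027], [0.818, -0.053, -0.572], [-0.573, 0.004, -0.82]]
force: [1.2, 0.3, -2.7]
grip_width: 0.0552
gripper_force: 84.3
```

```bash
echo ".0477 .13 .0729 0 0 0" >> calls.txt
python3 - <<'E'
from h import *
p,M=chain(); s=bot.sense(); print(s["force"],s["joint_positions"].round(2),delta(s["tool_pos"],s["tcp_rot"],p,M))
im,d=bot.snapshot("scene"); cv2.imwrite("pics/b2.png",cv2.resize(im[180:420,60:340],None,fx=2.4,fy=2.4))
for x,y,b in((0,.004,.020),(0,.004,.0115)): print(x,b,delta(T(x,y,b),lean(FY),p,M))
E
```

```text
[ 1.15414452  0.31437178 -2.67574922] [ 0.18  0.56 -0.41  1.98  0.96  1.08 -0.92] [ 0.3  3.9 -2.  -0.2  0.1  0.1]
0 0.02 [ 4.9  0.3 12.4  0.   0.   0. ]
0 0.0115 [ 9.8  0.3 19.4  0.   0.   0. ]
```

View pics/b2.png

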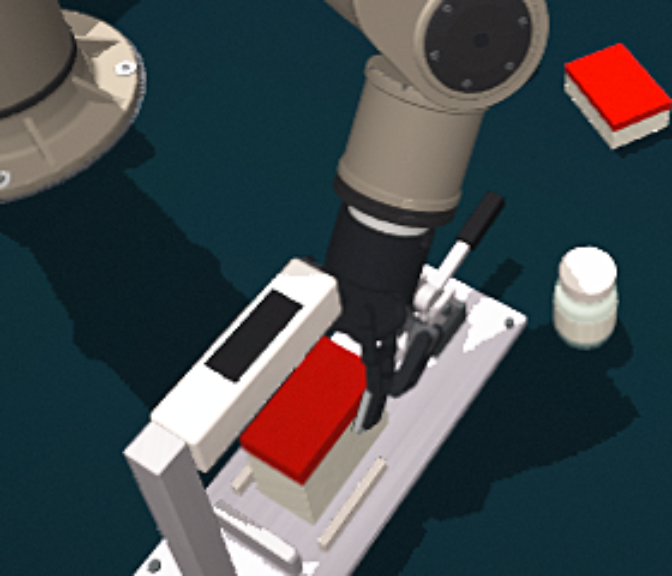

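The carton is under the head, between the lips at px (310,400) of this crop, and clear of both. Next I lower it.

Call:
{"name": "move_arm", "arguments": {"rows": [[0.002,0,0.004,0,0,0,0.4],[0.004,0.0003,0.009,0,0,0,0.4],[0.005,0.0003,0.0124,0,0,0,0.4],[0.006,0.0003,0.0145,0,0,0,0.4],[0.0075,0.0003,0.0165,0,0,0,0.4],[0.009,0.0003,0.0183,0,0,0,0.4],[0.0095,0.0003,0.019,0,0,0,0.4],[0.0095,0.0003,0.019,0,0,0,0.4],[0.0095,0.0003,0.019,0,0,0,0.4],[0.0095,0.0003,0.019,0,0,0,0.4]]}}

```text
time_s: 10.05
tool_pos: [0.5533, -0.1777, 0.0568]
tcp_rot: [[0.044, 0.999, -0.031], [0.817, -0.054, -0.574], [-0.574, 0.0, -0.819]]
force: [-3.9, 2.3, 5.2]
grip_width: 0.055
gripper_force: 85.1
```

```bash
echo ".0095 .0003 .019 0 0 0" >> calls.txt
python3 - <<'E'
from h import *
p,M=chain(); s=bot.sense(); print(s["force"],delta(s["tool_pos"],s["tcp_rot"],p,M))
im,d=bot.snapshot("scene"); P=cloud("scene",d); b,g,r=[im[...,i].astype(int) for i in range(3)]
m=(r>100)&(g<70)&(b<70)&(P[...,1]<.1)&(P[...,0]>.3); Q=P[m]; print(np.nanpercentile(Q[:,2],[50,95]))
E
```

```text
[-3.94605748  2.33899507  5.21933222] [-0.1 -0.1 -0.4 -0.  -0.   0. ]
[0.09635408 0.09917738]
```

Call:
{"name": "move_arm", "arguments": {"rows": [[0,0,0,0,0,0,1],[0,0,0,0,0,0,1],[0,0,0,0,0,0,1],[0,0,0,0,0,0,1],[0,0,-0.01,0,0,0,1],[0,0,-0.025,0,0,0,1],[0,0,-0.05,0,0,0,1],[0,0,-0.08,0,0,0,1],[0,0,-0.11,0,0,0,1],[0,0,-0.13,0,0,0,1]]}}

```text
time_s: 11.1
tool_pos: [0.558, -0.1008, 0.1657]
tcp_rot: [[0.044, 0.999, -0.028], [0.818, -0.052, -0.572], [-0.573, 0.002, -0.82]]
force: [0.9, 0.2, 0.1]
grip_width: 0.0854
gripper_force: 0.0
```

```bash
echo "0 0 -.13 0 0 0" >> calls.txt
python3 - <<'E'
from h import *
p,M=chain(); s=bot.sense(); print(s["force"],s["joint_positions"].round(2),delta(s["tool_pos"],s["tcp_rot"],p,M))
im,d=bot.snapshot("scene"); P=cloud("scene",d); b,g,r=[im[...,i].astype(int) for i in range(3)]
m=(r>100)&(g<70)&(b<70)&(P[...,1]<.1)&(P[...,0]>.3); Q=P[m]; z=np.nanpercentile(Q[:,2],95); print(z, rect(Q[Q[:,2]>z-.012][:,:2]),fx(0,.004,0),fx(0,0,0))
cv2.imwrite("pics/b3.png",cv2.resize(im[180:420,60:340],None,fx=2.4,fy=2.4))
def L(q,r=.098): return fx(0,.165+r*np.cos(q+.175),.055+r*np.sin(q+.175))
for nm,o in(("above",.10),("at",0)):
    g=L(0)-o*lean(FY)[:,2]; print(nm,delta(tcp(g,lean(FY)),lean(FY),p,M))
E
```

```text
[0.87674642 0.18563733 0.09187766] [ 0.11  0.45 -0.49  1.92  0.81  1.24 -0.86] [ 0.5  0.5 -3.8 -0.2  0.1 -0. ]
0.09889363977001649 (array([ 0.55344427, -0.19137363]), [np.float64(60.108707427978516), np.float64(102.53263854980469)], np.float32(1.5491445)) [ 0.55251908 -0.192906    0.        ] [ 0.5523 -0.1969  0.    ]
above [ 189.5    0.2 -103.     0.     0.     0. ]
at [189.5   0.2  -3.    0.    0.    0. ]
```

View pics/b3.png

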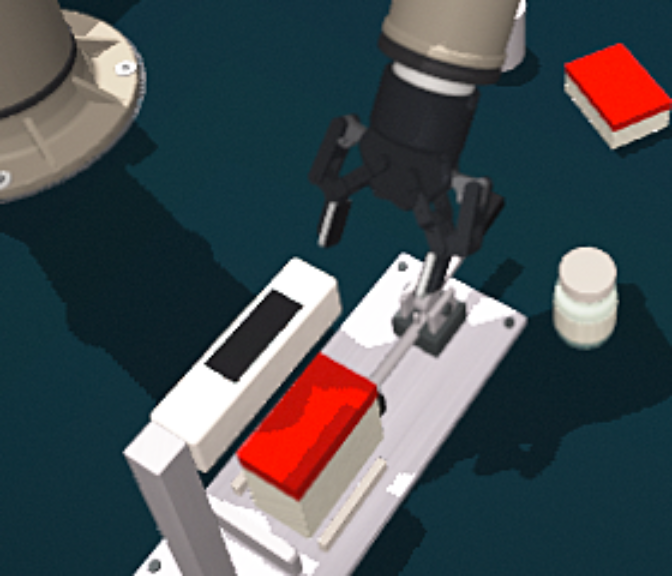

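Call:
{"name": "move_arm", "arguments": {"rows": [[0.03,0,-0.03,0,0,0,1],[0.07,0,-0.06,0,0,0,1],[0.115,0,-0.085,0,0,0,1],[0.155,0,-0.103,0,0,0,1],[0.1895,0,-0.103,0,0,0,1],[0.1895,0,-0.095,0,0,0,1],[0.1895,0,-0.065,0,0,0,1],[0.1895,0,-0.03,0,0,0,1],[0.1895,0,-0.003,0,0,0,1],[0.1895,0,-0.003,0,0,0,1]]}}

```text
time_s: 12.15
tool_pos: [0.5643, 0.0504, 0.055]
tcp_rot: [[0.044, 0.998, -0.035], [0.816, -0.056, -0.575], [-0.576, -0.003, -0.817]]
force: [-0.1, -0.4, 0.7]
grip_width: 0.0858
gripper_force: 0.0
```

```bash
echo ".1895 0 -.003 0 0 0" >> calls.txt
python3 - <<'E'
from h import *
p,M=chain(); s=bot.sense(); print(s["force"],s["joint_positions"].round(2),delta(s["tool_pos"],s["tcp_rot"],p,M))
im,d=bot.snapshot("scene"); cv2.imwrite("pics/l1.png",cv2.resize(im[180:380,120:340],None,fx=2.7,fy=2.7))
def L(q,r=.098): return fx(0,.165+r*np.cos(q+.175),.055+r*np.sin(q+.175))
for q in np.arange(0,1.58,.1): print(round(q,2),delta(tcp(L(q),lean(FY)),lean(FY),p,M)[:3])
print(delta(tcp(L(1.57),lean(FY)),lean(FY),p,M)[:3])
E
```

```text
[-0.14865121 -0.43745927  0.65880368] [-0.13  0.69 -0.51  1.84  0.83  1.27 -1.15] [-1.6 -1.4  3.   0.2 -0.2 -0. ]
0.0 [0.  0.2 0. ]
0.1 [-7.2  0.2 -6.5]
0.2 [-15.1   0.2 -12.3]
0.3 [-23.6   0.2 -17.3]
0.4 [-32.5   0.2 -21.5]
0.5 [-41.7   0.2 -24.7]
0.6 [-51.2   0.2 -26.9]
0.7 [-60.9   0.2 -28.3]
0.8 [-70.7   0.2 -28.6]
0.9 [-80.5   0.1 -27.9]
1.0 [-90.2   0.1 -26.3]
1.1 [-99.6   0.1 -23.8]
1.2 [-1.088e+02  1.000e-01 -2.030e+01]
1.3 [-1.175e+02  1.000e-01 -1.590e+01]
1.4 [-1.258e+02  1.000e-01 -1.060e+01]
1.5 [-1.335e+02  1.000e-01 -4.600e+00]
[-1.385e+02  1.000e-01  1.000e-01]
```

View pics/l1.png

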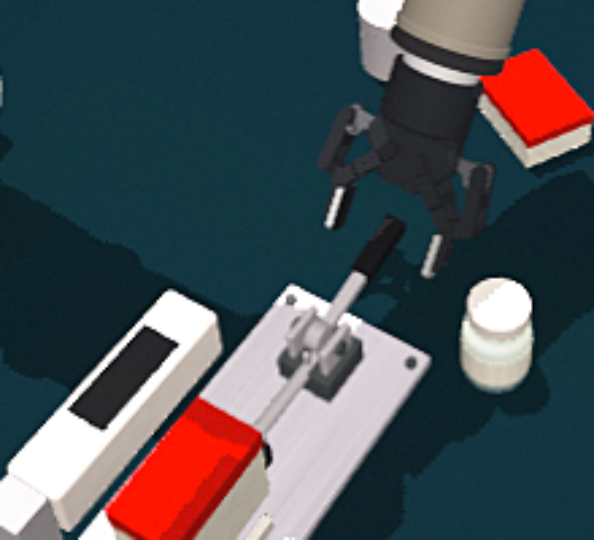

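The handle (380,245) sits between the pads (338,205) and (435,255), and the jar is clear. I'll pinch it.

Call:
{"name": "move_arm", "arguments": {"rows": [[0,0,0,0,0,0,0.1],[0,0,0,0,0,0,0.1],[0,0,0,0,0,0,0.1],[0,0,0,0,0,0,0.1],[0,0,0,0,0,0,0.1],[0,0,0,0,0,0,0.1],[0,0,0,0,0,0,0.1],[0,0,0,0,0,0,0.1],[0,0,0,0,0,0,0.1],[0,0,0,0,0,0,0.1]], "newtons": 60}}

```text
time_s: 13.2
tool_pos: [0.5645, 0.0541, 0.0571]
tcp_rot: [[0.043, 0.999, -0.032], [0.817, -0.054, -0.574], [-0.574, -0.002, -0.819]]
force: [-11.7, 4.0, 13.3]
grip_width: 0.017
gripper_force: 58.7
```

Call:
{"name": "move_arm", "arguments": {"rows": [[-0.0072,-0.0005,-0.0065,0,0,0,0.1],[-0.0151,-0.0005,-0.0123,0,0,0,0.1],[-0.0236,-0.0005,-0.0173,0,0,0,0.1],[-0.0325,-0.0005,-0.0215,0,0,0,0.1],[-0.0417,-0.0005,-0.0247,0,0,0,0.1],[-0.0512,-0.0005,-0.0269,0,0,0,0.1],[-0.0609,-0.0005,-0.0283,0,0,0,0.1],[-0.0707,-0.0005,-0.0286,0,0,0,0.1],[-0.0805,-0.0005,-0.0279,0,0,0,0.1],[-0.0902,-0.0005,-0.0263,0,0,0,0.1]]}}

```text
time_s: 14.2
tool_pos: [0.5614, -0.0041, 0.1302]
tcp_rot: [[0.043, 0.999, -0.031], [0.819, -0.053, -0.571], [-0.572, -0.001, -0.82]]
force: [-5.9, 7.7, -7.6]
grip_width: 0.0169
gripper_force: 58.4
```

```bash
echo "-.0902 -.0005 -.0263 0 0 0" >> calls.txt
python3 - <<'E'
from h import *
p,M=chain(); s=bot.sense(); print(s["force"],s["grip_width"],s["gripper_force"],delta(s["tool_pos"],s["tcp_rot"],p,M))
def L(q,r=.098): return fx(0,.165+r*np.cos(q+.175),.055+r*np.sin(q+.175))
for q in (1.1,1.2,1.3,1.4,1.5,1.57,1.6): print(round(q,2),delta(tcp(L(q),lean(FY)),lean(FY),p,M)[:3])
E
```

```text
[-5.85992523  7.74917612 -7.56654384] 0.016866435966531444 58.412132263183594 [ 0.7 -0.8 -1.   0.   0.1 -0.1]
1.1 [-9.4  0.6  2.5]
1.2 [-18.6   0.6   6. ]
1.3 [-27.3   0.6  10.4]
1.4 [-35.6   0.6  15.7]
1.5 [-43.3   0.6  21.7]
1.57 [-48.3   0.6  26.4]
1.6 [-50.4   0.6  28.5]
```

Call:
{"name": "move_arm", "arguments": {"rows": [[-0.0094,0,0.0025,0,0,0,0.1],[-0.0186,0,0.006,0,0,0,0.1],[-0.0273,0,0.0104,0,0,0,0.1],[-0.0356,0,0.0157,0,0,0,0.1],[-0.0433,0,0.0217,0,0,0,0.1],[-0.0483,0,0.0264,0,0,0,0.1],[-0.0483,0,0.0264,0,0,0,0.1],[-0.0483,0,0.0264,0,0,0,0.1],[-0.0483,0,0.0264,0,0,0,0.1],[-0.0483,0,0.0264,0,0,0,0.1]]}}

```text
time_s: 15.2
tool_pos: [0.5583, -0.0613, 0.1368]
tcp_rot: [[0.045, 0.998, -0.033], [0.817, -0.056, -0.575], [-0.576, -0.001, -0.818]]
force: [-6.8, -2.5, -3.3]
grip_width: 0.0167
gripper_force: 66.5
```

```bash
echo "-.0483 0 .0264 0 0 0" >> calls.txt
python3 - <<'E'
from h import *
p,M=chain(); s=bot.sense(); print(s["force"],s["grip_width"],delta(s["tool_pos"],s["tcp_rot"],p,M))
im,d=bot.snapshot("scene"); cv2.imwrite("pics/l2.png",cv2.resize(im[180:420,100:340],None,fx=2.4,fy=2.4))
E
```

```text
[-6.77013714 -2.54564752 -3.32642601] 0.016725205678664815 [-1.6 -0.8  0.2  0.1 -0.1  0.1]
```

View pics/l2.png

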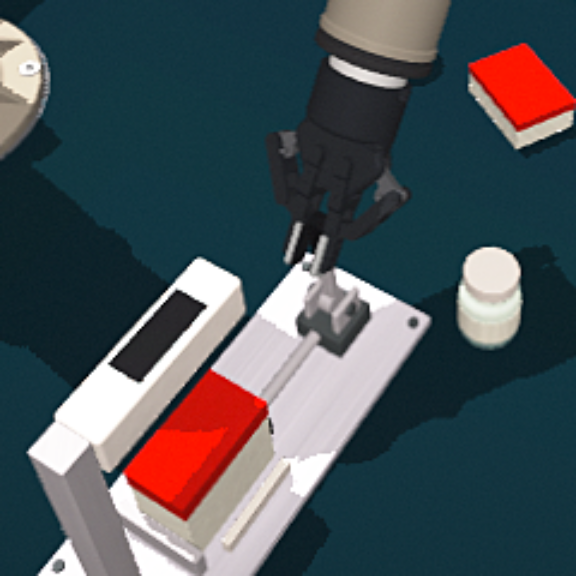

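The lever stands up in the pads at (310,250), and the carton has been pushed against the fence. I'll open the gripper and back off.

Call:
{"name": "move_arm", "arguments": {"rows": [[0,0,0,0,0,0,1],[0,0,0,0,0,0,1],[0,0,0,0,0,0,1],[0,0,0,0,0,0,1],[0,0,0,0,0,0,1],[0,0,-0.02,0,0,0,1],[0,0,-0.05,0,0,0,1],[0,0,-0.09,0,0,0,1],[0,0,-0.13,0,0,0,1],[0,0,-0.15,0,0,0,1]]}}

```text
time_s: 16.25
tool_pos: [0.5644, 0.0286, 0.2615]
tcp_rot: [[0.044, 0.999, -0.028], [0.819, -0.052, -0.572], [-0.573, 0.003, -0.82]]
force: [0.9, 0.2, 0.2]
grip_width: 0.0856
gripper_force: 0.0
```

Run:
```python
from h import *
im,d=bot.snapshot("scene"); P=cloud("scene",d); b,g,r=[im[...,i].astype(int) for i in range(3)]
m=(r>100)&(g<70)&(b<70)&(P[...,1]<.1)&(P[...,0]>.3); Q=P[m]; z=np.nanpercentile(Q[:,2],95); c,s,a=rect(Q[Q[:,2]>z-.012][:,:2]); print(z,s,a,"carton fixture y",(np.r_[c,0]-F0)@(fx(0,1,0)-F0),"x",(np.r_[c,0]-F0)@(fx(1,0,0)-F0))
cv2.imwrite("pics/l3.png",cv2.resize(im[180:420,60:340],None,fx=2.4,fy=2.4))
# lever tilt: points above the pivot
w=(P-F0)@np.c_[fx(1,0,0)-F0,fx(0,1,0)-F0,Z]
k=(abs(w[...,0])<.02)&(w[...,1]>.1)&(w[...,1]<.19)&(w[...,2]>.1)&(w[...,2]<.178); print(k.sum(),np.nanmean(w[k],0),np.nanmax(w[k],0))
```

```text
0.09891061887806912 [np.float64(60.185211181640625), np.float64(101.83440399169922)] 1.5211948 carton fixture y -0.012387340950200477 x 0.00031323746854709555
217 [0.00187507 0.1454542  0.14852186] [0.00866199 0.16181786 0.17449842]
```

View pics/l3.png

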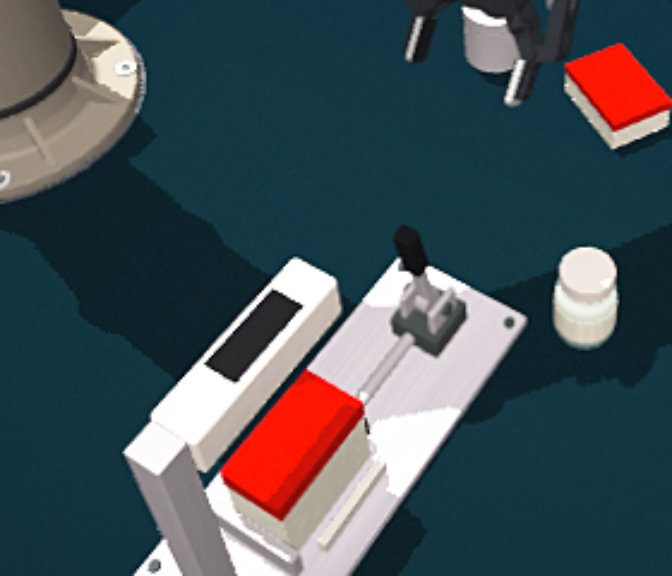

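The picture shows the lever closed (410,250), the carton at y = -12.4 mm, square and against the fence, and the gripper clear of everything. I'll hand the job in.

```bash
python3 -c "
from station import bot
print(bot.sign_off())"
```

```text
the job is handed in; nothing more can be done
None
```

The tall carton is upright and square against the end fence, the lever is snapped closed, the gripper is clear and the job is handed in at about 16 s; pad force was not measured and no verdict came back.

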